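# Slide the lamp carriage round its curved rail until it latches

### The arm

A 7-joint arm with a two-finger parallel gripper is mounted at the origin on the work surface. World frame = base frame: x ahead of the robot, y to its left, z up, the work surface at z = 0. Lengths are in m, angles in rad, forces in N, time in s.
With the tool pointing down it reaches from about 0.4 to 0.85 m from the base axis. Payload 10.4 kg.
Tool frame: the origin (TCP) lies on the front face of the gripper's body, between the roots of the fingers; the fingertips stand 73 mm ahead of it and the grasp point (between the pads) lies 54 mm ahead of it; z points along the fingers, y is the line along which they close (so a half turn about z gives the same grasp; the last joint's range is limited). The gripper opens to 85 mm and grips with 20 to 120 N. Pads are 22 mm wide; open, the fingers measure 114 mm over their backs; the gripper's body (76 mm by 85 mm) begins 54 mm behind the grasp point. The pads swing forward as they close: fully open they stand 13 mm farther back than shut.
Start: joints at [-0.023, 0.332, -0.065, 1.46, 0.022, 1.35, -0.088], TCP at [0.625, 0, 0.304] pointing down, gripper open.
Joint ranges: [-2.6, 2.6], [-0.5, 2.12], [-1.47, 1.34], [0.16, 2.42], [-1.27, 4.41], [0.06, 2.06], [-2.6, 2.6]. Speed limits (rad/s): [2.22, 2.22, 2.79, 2.79, 3.14, 3.14, 3.14].

### API

Orientations are given as a unit quaternion [x, y, z, w].
In Python, from workcell import manip gives the robot as it stands.
- The arm moves only by the shell command python3 -m jog 'ROWS' [FORCE]. ROWS is JSON, a list of rows, each an object with "grip": the gripper command: -1 is fully open, 1 is shut, values between are in proportion; "slide": the shift along the tool's x, y, z in cm, a list of three; "yaw": the turn about the tool's z in rad. A call has 1 to 8 rows; each row shifts and turns the commanded pose from where the row before left it, along the tool's axes as they then stand; what a row does not reach is not made up. A row lasts 1/10 s, in which the tool goes at most 50 mm and 8.59 degrees, less where a joint would pass 70% of its speed; a pose out of reach is approached as far as the arm can. A call with a gripper value outside its range is refused whole. The fingers move at their own pace and stop on an object; FORCE is the grip in N (left out, the last holds). Time passes only in rows, so rows that do not move let the fingers close. It gives the time, the measured TCP pose, the force, the opening and the grip force at its end, in the units of the state.
- manip.get_obs(): the state, without advancing time (a new reading comes with each control period).
- manip.camera(name): name is "scene" or "side" or "wrist"; returns the picture (480x640x3 uint8, blue, green, red); there is no depth.
- manip.calibration(name): a dict with "vfov" (degrees; the focal length in pixels is half the picture's height over the tangent of half this angle, whatever the lens; pixels are square), "cx", "cy" (the principal point, pixels), "camera_from_world" (4x4, takes a point from world to camera coordinates). Camera axes: x right, y down, z forward; pixel columns grow to the right and rows downward; lengths in m; the calibration is good to about 2 mm. The wrist camera is an equidistant fisheye: a pixel r from the principal point sees the ray r / f radians off the axis. A picture is of the moment at which its call begins: read the wrist's pose just before it. calibration takes no time and is no camera call; for the wrist camera it gives the pose at the moment of the call.
- manip.hand_in(): hands the job in; it is judged then, once.
Trained networks look in the newest picture that a camera, given by its name, has taken for a name from the list of things; names that differ only in an ending like _2 or _b are one class to them, and where a whole thing is asked for, a point or a joint stands for the part that bears it (a point fixed in the world has none). Each returns a list of dicts, best first, with "conf" (0 to 1); they miss things now and then, are a little off and sometimes report something else, mostly with a low value. They report only what shows in the picture. A call takes as long as a camera call. They do not tell look-alikes from the thing itself.
- manip.masks_of(thing, camera): "region" (480x640 bool, what is visible of it) and "centre" ([column, row] in pixels, amid what is visible of it).
The state is a dict: "clock": time; "joint_pos": joint angles; "joint_velocities": joint speeds; "tau": joint torques, N m; "position": TCP position; "ee_rot": TCP orientation; "ft_force": force on the tool from outside, world axes, zero at the start; "torque": the same for the moment, N m; "grip_width": opening from 0.0 (shut) to 1.0 (fully open); "grasp_force": force on a finger pad.
Only numpy, scipy, OpenCV 4.12 (cv2) and the standard library are available. Lean on these libraries where they do the work, as an engineer would, in place of code of your own. Each camera call takes 0.05 s, during which the arm holds its last target. There are 200 camera calls.

### The job

Take the lamp carriage by its upright fin and slide it along the curved guide rod, turning it to follow the bend, to the far end of the rail until it is fully home and the sprung latch bolt has popped up behind it, then let go. Work gently: the carriage must glide without being forced against the rod (no more than a few newtons by hand) and must not be rammed into its end stop, and the satellite and the loose things on the plate (dish, lens cap, tweezers) stay where they are.

Things in the scene. Friction and masses are not known exactly. Their poses are not given: they have to be found in the camera images.
- rig: Fixed aluminium plate, 300 x 470 x 8 mm, carrying the curved rail. Origin: nominal arc centre at table level, z up. Nominal rod axis in this frame, 75 mm up: straight along +y at x = 150 from a collar at y = -98 to y = 0; arc of radius 150 about the origin from 0 deg (+x) to 80 deg (towards +y); then straight on along the tangent, home 30 mm past the arc's end. Plate turned 40 deg in this frame.
- swivel (a point): Nominal point on the rod's axis at (150, -49, 75) mm in the rig's frame. The rail is clamped by hand: slid by up to 14 mm either way along the rig's y and swivelled by up to 2.6 deg either way about the (slid) upright line through here, so the real rod can be some 20 mm off at the far end. The rig's pose and points do not show that: look or feel for it. Once clamped it is rigid.
- bend (a point): Nominal middle of the bend, on the rod's axis (40 deg round the arc). Steel rod 12 mm thick, with a parallel 6 mm rod 27 mm below it that keeps the carriage upright; both held by posts (top 87 mm above the table) only at their ends. Fixed to the plate.
- carriage: Loose lamp carriage, 0.25-0.37 kg, on the rod. Origin mid-bore; x outward from the bend, y along travel, z up. Bushing 32 mm long, 32 outside, 14 mm bore (hangs 1 mm low). Aluminium fin on top, 12 mm (x) by 30 (y), z 16 to 59: grip it across x. Below, block 30 x 30, z -16 to -38, slotted for the thin rod; lamp to x -34, heat sink to x 33. Binds if its yaw is 3 deg off the rod or if pushed high up.
- home (a point): Nominal place of the carriage's origin when home, on the rod's axis 75 mm up, if the rail were neither slid nor swivelled; there the carriage's y points 80 deg on from the rig's y and its bushing meets a steel stop collar, 23 mm across. Fixed to the plate.
- latch (a joint): Sprung steel latch bolt, 14 mm wide, under the rod before home. Value: m pressed down, 0 = up, at most 0.009. Its bevel meets the carriage's lower block about 47 mm short of home and is pressed about 5 mm, taking a push of a few N; it pops up behind the block when the carriage is within 2.5 mm of the stop.
- satellite: Open black 100 x 100 x 113 mm frame with boards inside, 0.95 kg, standing loose inside the bend, top 121 mm above the table. Origin at the centre of its underside. Leave alone.
- screw_dish: Small steel dish, 48 mm across, 14 mm high, on the plate inside the bend. Leave alone.
- lens_cap: Black ring 28 mm across, 10 mm high, on the plate outside the bend. Leave alone.
- tweezers: Steel tweezers, 130 mm long, 4 mm high, on the plate outside the bend. Leave alone.
Things that resemble listed ones, but are neither listed nor needed, are in the scene too. What is meant by the carriage is not blue or red, and is the smaller of those in its own colour.

How it is judged:
By the outcome, as a careful person would: the job done as asked, in the order asked, and still so for the second after the job is handed in, with the robot touching nothing.
It also fails if it takes over 72 s, if anything falls off the work surface, if the arm or the gripper's body presses on something with over 40 N, if the wrist force passes 120 N, or if a joint passes its speed limit or range.

## Working session

There is one attempt and no reset: what is moved stays moved. The work goes in short steps, Python scripts to look and compute and a shell command to move; the robot and the scene stay as the last step left them, time stands still between calls to the robot, and variables do not carry over. Pictures are saved under pics/ and viewed, at most 12 in all, crops included, and the job is handed in when it is done.

```bash
mkdir -p pics; ls
python3 - <<'E'
from workcell import manip
import cv2
print(manip.get_obs())
for c in ["scene","side","wrist"]:
    im=manip.camera(c); cv2.imwrite(f"pics/{c}0.png",im)
    k=manip.calibration(c); print(c,k)
    for t in ["carriage","rig","latch","satellite"]:
        print(t,[(round(d["conf"],2),[round(float(v)) for v in d["centre"]],int(d["region"].sum())) for d in manip.masks_of(t,c)])
E
```

```text
pics
{'clock': 0.0, 'joint_pos': array([-0.02260408,  0.33289943, -0.06469214,  1.46093796,  0.02156528,
        1.34990534, -0.08848107]), 'joint_velocities': array([ 0.00010699,  0.00198354,  0.00109043,  0.00109572, -0.00012317,
        0.00047266,  0.00089625]), 'tau': array([ 4.98105128e-04, -6.25449800e+01,  4.97091911e-02, -3.91610491e+01,
        1.63588714e-02,  9.83294769e-03, -6.01235030e-06]), 'position': array([6.24727775e-01, 6.45415472e-06, 3.03100224e-01]), 'ee_rot': array([ 7.07096386e-01,  7.07116802e-01, -5.27453191e-04, -5.02055244e-04]), 'ft_force': array([-0.08166337,  0.65152717, -0.64598152]), 'torque': array([ 0.00227001,  0.04013964, -0.00157864]), 'grasp_force': 0.0, 'grip_width': 1.0059921213234504}
scene {'vfov': 55.50867046961555, 'cx': 313.9363364878758, 'cy': 244.1006928227472, 'camera_from_world': array([[ 0.87622915,  0.48187971, -0.00379755, -0.4268254 ],
       [ 0.32701112, -0.60037419, -0.72980446, -0.15263243],
       [-0.35395791,  0.63823411, -0.68364539,  1.02815784],
       [ 0.        ,  0.        ,  0.        ,  1.        ]])}
carriage [(0
[... 683 characters left out ...]
[(0.53, [340, 245], 334), (0.48, [330, 213], 80)]
satellite [(0.73, [264, 236], 5680)]
wrist {'vfov': 65.70646984690485, 'cx': 319.1342103535187, 'cy': 235.81079715006496, 'camera_from_world': array([[ 9.99999315e-01,  7.66141053e-04, -8.84561630e-04,
        -6.25560728e-01],
       [ 9.82833297e-04, -9.60149148e-01,  2.79486399e-01,
        -3.69669689e-02],
       [-6.35185091e-04, -2.79487077e-01, -9.60149244e-01,
         3.79292356e-01],
       [ 0.00000000e+00,  0.00000000e+00,  0.00000000e+00,
         1.00000000e+00]])}
carriage [(0.86, [269, 365], 2480), (0.7, [294, 149], 86145), (0.64, [62, 325], 4019)]
rig [(0.74, [296, 150], 84738)]
latch []
satellite [(0.68, [151, 219], 17854)]
```

View pics/scene0.png

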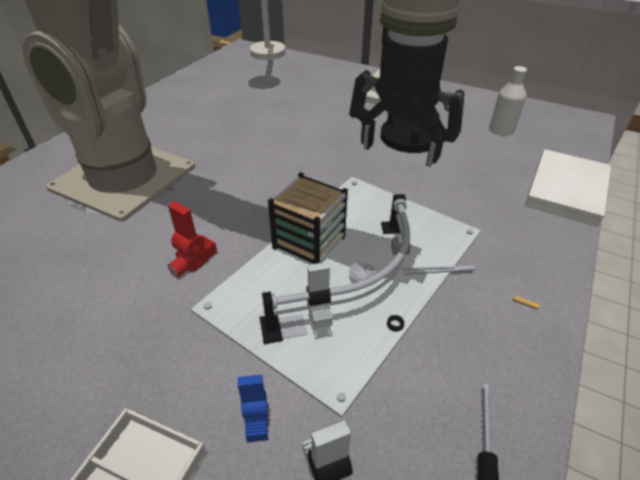

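View pics/side0.png

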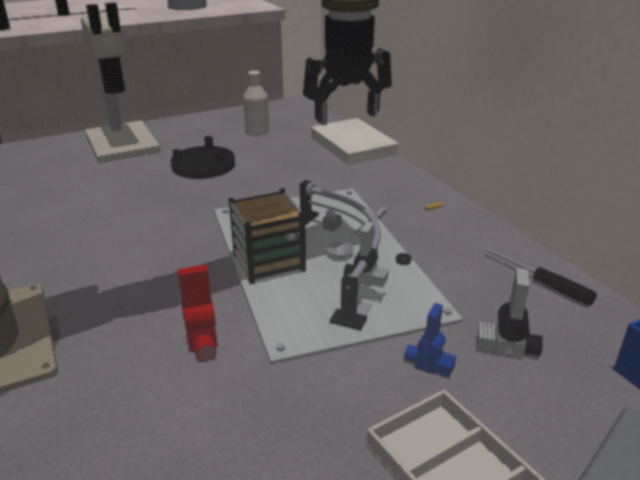

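View pics/wrist0.png

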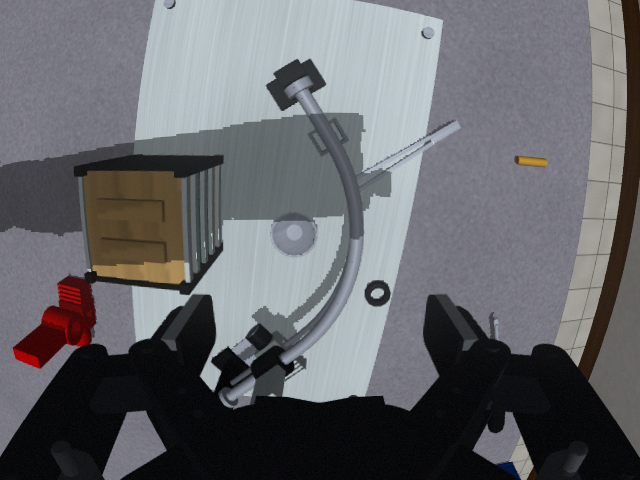

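The grey things that could be the carriage are the small one on the rod, at scene (320,294), and the larger free-standing one at (330,457). Blue is at (253,407) and red at (190,245). The one on the rod fits: it is grey, smaller and threaded on the rail. Next I fit the real rod's planar pose in all three views and confirm the carriage with an overlay crop.

```bash
cat > h.py <<'E'
import numpy as np, cv2, json
from workcell import manip
from scipy.optimize import least_squares
def proj(k,P,fish):
    T=k["camera_from_world"]; P=np.atleast_2d(P)
    c=P@T[:3,:3].T+T[:3,3]; f=240/np.tan(np.radians(k["vfov"])/2)
    if fish:
        r=np.hypot(c[:,0],c[:,1]); th=np.arctan2(r,c[:,2]); s=f*th/np.maximum(r,1e-9)
    else: s=f/c[:,2]
    return np.c_[k["cx"]+s*c[:,0],k["cy"]+s*c[:,1]]
L1,LA=.098,.15*np.radians(80)
def rodpt(s):   # s=0 at collar; home at L1+LA+.03 ; local xy + heading
    s=np.atleast_1d(s).astype(float); a=np.clip((s-L1)/.15,0,np.radians(80))
    x=.15*np.cos(a); y=.15*np.sin(a)+np.minimum(s-L1,0); e=np.maximum(s-L1-LA,0)
    return np.c_[x-e*np.sin(a),y+e*np.cos(a)], a+np.pi/2
SH=L1+LA+.03
def world(p,s,z=.075,off=0):
    q,h=rodpt(s); q=q+off*np.c_[np.sin(h),-np.cos(h)]
    c,n=np.cos(p[2]),np.sin(p[2])
    return np.c_[q@np.array([[c,n],[-n,c]])+p[:2],np.full(len(q),z)], h+p[2]
def edgeres(p,views,ss,win=5):
    """normal offsets (px) of rod centre in image vs model"""
    out=[]
    for im,k,fish,rng in views:
        g=cv2.GaussianBlur(cv2.cvtColor(im,cv2.COLOR_BGR2GRAY),(3,3),0).astype(np.float32)
E
cat > fit0.py <<'E'
from h import *
W=np.array([(300,92),(318,118),(345,165),(355,210),(356,240),(345,290),(318,335)],float)
S=np.array([(280,300),(345,292),(375,282),(395,262),(404,240),(402,208)],float)
kw,ks=manip.calibration("wrist"),manip.calibration("scene")
ss=np.linspace(0,SH+.02,400)
def res(p):
    w,_=world(p,ss); r=[]
    for pts,k,f in((W,kw,1),(S,ks,0)):
        u=proj(k,w,f); d=np.hypot(*(pts[:,None]-u[None]).transpose(2,0,1)); r+=list(d.min(1))
    e=proj(ks,world(p,[0])[0],0)[0]-(275,301); r+=list(e*.5)
    e=proj(kw,world(p,[SH+.016])[0],1)[0]-(298,88); r+=list(e*.5)
    return r
o=least_squares(res,[.55,.1,np.radians(-55)],loss="soft_l1"); print(o.x,np.degrees(o.x[2]),np.round(res(o.x),1))
json.dump(list(o.x),open("p.json","w"))
p=o.x
tiles=[]
for c,f,(x,y) in(("wrist",1,(200,50)),("scene",0,(230,170))):
    im=cv2.imread(f"pics/{c}0.png"); k=manip.calibration(c); m=3 if c=="scene" else 1.6
    big=cv2.resize(im,None,fx=m,fy=m,interpolation=cv2.INTER_CUBIC)
    for off in(-.006,.006):
        u=(proj(k,world(p,np.linspace(0,SH+.016,200),off=off)[0],f)+.5)*m-.5
        cv2.polylines(big,[u.astype(np.int32)],False,(0,0,255),1)
    for t in[0,L1,L1+LA,SH]:
        u=(proj(k,world(p,[t])[0],f)+.5)*m; cv2.circle(big,tuple(int(v) for v in u[0]),3,(0,255,0),1)
    x,y=int(x*m),int(y*m); tiles.append(big[y:y+580,x:x+ (620 if c=="scene" else 300)])
    cv2.imwrite(f"pics/fit_{c}.png",tiles[-1])
t=np.hstack([cv2.resize(tiles[0],(300,580)),cv2.resize(tiles[1],(500,580))]) if 0 else tiles[1]
cv2.imwrite("pics/fit.png",t)
E
python3 fit0.py
```

```text
[ 0.50719475 -0.01712721 -0.86171069] -49.37238569439901 [0.4 1.5 2.2 0.3 0.5 0.6 1.2 0.4 2.3 2.5 1.2 2.7 0.6 0.2 0.  2.5 4. ]
```

Run:
```python
import cv2,numpy as np
a=cv2.imread("pics/fit_scene.png");b=cv2.imread("pics/fit_wrist.png")
print(a.shape,b.shape)
h=min(a.shape[0],b.shape[0]);cv2.imwrite("pics/fitc.png",np.hstack([a[:h,60:560],b[:h,:300]]))
```

```text
(580, 620, 3) (580, 300, 3)
```

View pics/fitc.png

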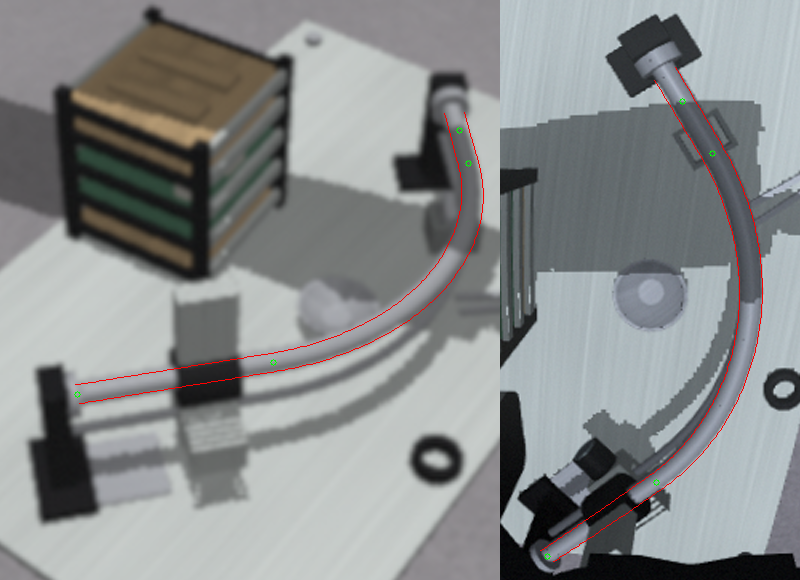

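The crop confirms it: the small grey-finned carriage with the black bushing is threaded on the rod (wrist crop about (610,500), scene about (320,294)). The fit is close; I refine it on the rod's edges.

```bash
cat > ref.py <<'E'
from h import *
from scipy.optimize import minimize
from scipy.ndimage import map_coordinates
import sys
def cost(p,views):
    tot=0
    for gx,gy,k,f,ss in views:
        for off in(-.006,.006):
            u=proj(k,world(p,ss,off=off)[0],f); v=proj(k,world(p,ss,off=off*1.05)[0],f)-u
            n=v/np.linalg.norm(v,axis=1)[:,None]
            c=[u[:,1],u[:,0]]
            g=np.abs(map_coordinates(gx,c,order=1)*n[:,0]+map_coordinates(gy,c,order=1)*n[:,1])
            tot-=np.minimum(g,60).mean()
    return tot
def view(c,f,ss,tag="0",k=None,sig=1.2):
    g=cv2.GaussianBlur(cv2.imread(f"pics/{c}{tag}.png",0).astype(np.float32),(0,0),sig)
    return cv2.Sobel(g,-1,1,0),cv2.Sobel(g,-1,0,1),k or manip.calibration(c),f,ss
if __name__=="__main__":
    p0=np.array(json.load(open("p.json")))
    A=np.linspace(.10,SH+.01,150); B=np.linspace(.12,SH+.01,150)
    def best(vs,p0):
        r=[minimize(cost,p0,args=(vs,),method="Nelder-Mead",options=dict(initial_simplex=p0+d*np.array([[0,0,0],[.005,0,0],[0,.005,0],[0,0,.03]]),xatol=1e-5,fatol=1e-3)) for d in(1,-1,.4)]
        return min(r,key=lambda r:r.fun)
    sets={"w":[("wrist",1,A)],"s":[("scene",0,B)],"d":[("side",0,A)],"ws":[("wrist",1,A),("scene",0,B)],"all":[("wrist",1,A),("scene",0,B),("side",0,A)]}
    for n,vs in sets.items():
        vv=[view(*v) for v in vs]; o=best(vv,p0); q=o.x
        print(n,round(o.fun,1),round(cost(p0,vv),1),np.round(q,4),"rod pts mm@.05,.2,home",np.round(np.vstack([world(q,[t])[0][0,:2] for t in(.05,.2,SH)])*1e3).tolist())
        if n=="ws": json.dump(list(q),open("p1.json","w"))
E
python3 ref.py
```

```text
w -113.2 -109.7 [ 0.5076 -0.0168 -0.868 ] rod pts mm@.05,.2,home [[568.0, -162.0], [655.0, -45.0], [622.0, 85.0]]
s -102.4 -79.4 [ 0.5038 -0.0199 -0.8698] rod pts mm@.05,.2,home [[564.0, -166.0], [651.0, -48.0], [618.0, 81.0]]
d -98.8 -76.2 [ 0.503  -0.0196 -0.8047] rod pts mm@.05,.2,home [[572.0, -161.0], [652.0, -38.0], [611.0, 89.0]]
ws -194.9 -189.2 [ 0.5074 -0.0159 -0.8595] rod pts mm@.05,.2,home [[569.0, -161.0], [655.0, -43.0], [621.0, 87.0]]
all -269.0 -265.3 [ 0.5073 -0.0161 -0.8622] rod pts mm@.05,.2,home [[569.0, -161.0], [655.0, -43.0], [621.0, 86.0]]
```

Run:
```python
from h import *
p=np.array([.5073,-.0161,-.8622]); json.dump(list(p),open("p.json","w"))
ks,kw,kd=[manip.calibration(c) for c in("scene","wrist","side")]
ss=np.linspace(0,.15,301)
for n,k,f,pt,z in(("fin top",ks,0,(319,266),.133),("fin bot",ks,0,(319,287),.090),("bush far",kw,1,(282.5,354),.078),("bush near",kw,1,(251,375),.078)):
    u=proj(k,world(p,ss,z=z)[0],f); d=np.hypot(*(u-pt).T); i=d.argmin(); print(n,ss[i],d[i])
for c,k in(("scene",ks),("side",kd)):
    im=cv2.imread(f"pics/{c}0.png"); 
r=manip.masks_of("carriage","side")[0]
s=.07; w,h=world(p,[.065]); print(w,np.degrees(h))
```

```text
fin top 0.0645 0.34941750876709565
fin bot 0.0645 0.146198114668357
bush far 0.084 6.8212978490646154
bush near 0.0405 7.258248811812246
[[ 0.57985918 -0.15146678  0.075     ]] [40.5995789]
```

```bash
python3 -m jog '[{"grip":-1,"slide":[-3.0,-0.9,0],"yaw":0},{"grip":-1,"slide":[-3.0,-0.9,0],"yaw":0},{"grip":-1,"slide":[-3.0,-0.9,0],"yaw":0},{"grip":-1,"slide":[-3.0,-0.9,0],"yaw":0},{"grip":-1,"slide":[-3.1,-0.9,0],"yaw":0},{"grip":-1,"slide":[0,0,0],"yaw":0.144},{"grip":-1,"slide":[0,0,0],"yaw":0.144},{"grip":-1,"slide":[0,0,0],"yaw":0.144}]' && python3 -m jog '[{"grip":-0.2,"slide":[0,0,0.5],"yaw":0.144},{"grip":-0.2,"slide":[0,0,1],"yaw":0.144},{"grip":-0.2,"slide":[0,0,1],"yaw":0.144},{"grip":-0.2,"slide":[0,0,1],"yaw":0},{"grip":-0.2,"slide":[0,0,0.5],"yaw":0},{"grip":-0.2,"slide":[0,0,0],"yaw":0},{"grip":-0.2,"slide":[0,0,0],"yaw":0}]'
python3 - <<'E'
from h import *
kw=manip.calibration("wrist"); im=manip.camera("wrist"); cv2.imwrite("pics/wrist1.png",im)
np.save("kw1.npy",kw,allow_pickle=True)
o=manip.get_obs(); print(o["position"],o["ee_rot"],o["ft_force"])
p=json.load(open("p.json"))
for off in(-.006,.006): cv2.polylines(im,[proj(kw,world(p,np.linspace(.0,SH,200),off=off)[0],1).astype(np.int32)],False,(0,0,255),1)
for z in(.090,.133):
  q=np.vstack([world(p,[.0645+a],z=z,off=b)[0] for a,b in((-.015,-.006),(.015,-.006),(.015,.006),(-.015,.006))])
  cv2.polylines(im,[proj(kw,q,1).astype(np.int32)],True,(0,255,0),1)
cv2.imwrite("pics/wrist1o.png",im)
E
```

```text
clock: 1.6
position: [0.5799, -0.1513, 0.304]
ee_rot: [0.844, 0.536, 0.0, 0.0]
ft_force: [0.1, -1.0, 0.8]
grip_width: 1.002
grasp_force: 0.0
clock: 2.3
position: [0.5801, -0.1511, 0.2642]
ee_rot: [0.938, 0.347, 0.0, 0.0]
ft_force: [0.8, 0.6, 0.1]
grip_width: 0.602
grasp_force: 0.0
[ 0.58020297 -0.15109806  0.26444224] [9.37946819e-01 3.46778908e-01 3.52638278e-04 1.71119107e-04] [ 0.84244733 -0.07345575 -0.23707534]
```

View pics/wrist1o.png

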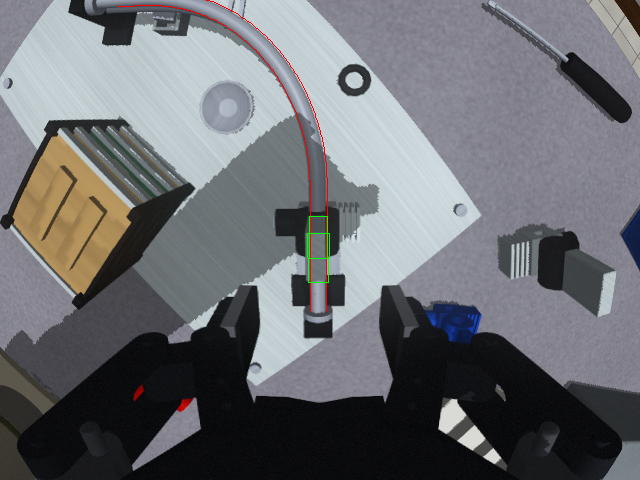

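The overlay fits the fin at (318,255) well. The far end of the rod lies a few pixels off my model, so I refine it with this nearer view.

```bash
cat > ref2.py <<'E'
from ref import *
p0=np.array(json.load(open("p.json")))
k1=np.load("kw1.npy",allow_pickle=True).item()
import pickle
# wrist0 calibration at the start pose
k0=dict(vfov=65.70646984690485,cx=319.1342103535187,cy=235.81079715006496,camera_from_world=np.array([[9.99999315e-01,7.66141053e-04,-8.84561630e-04,-6.25560728e-01],[9.82833297e-04,-9.60149148e-01,2.79486399e-01,-3.69669689e-02],[-6.35185091e-04,-2.79487077e-01,-9.60149244e-01,3.79292356e-01],[0,0,0,1]]))
A=np.linspace(.10,SH+.008,150)
V0=view("wrist",1,A,"0",k0); V1=view("wrist",1,A,"1",k1); S=view("scene",0,A,"0"); D=view("side",0,A,"0")
g=[(a,b,c) for a in np.arange(-.006,.0061,.001) for b in np.arange(-.006,.0061,.001) for c in np.arange(-.04,.041,.005)]
for n,vs in(("w0",[V0]),("w1",[V1]),("w01",[V0,V1]),("all",[V0,V1,S,D])):
    cs=[cost(p0+np.array(d),vs) for d in g]; i=int(np.argmin(cs))
    o=minimize(cost,p0+np.array(g[i]),args=(vs,),method="Nelder-Mead",options=dict(initial_simplex=p0+np.array(g[i])+np.array([[0,0,0],[.001,0,0],[0,.001,0],[0,0,.005]])))
    q=o.x; print(n,round(o.fun,1),round(cost(p0,vs),1),np.round(q,4),np.round(np.vstack([world(q,[t])[0][0,:2] for t in(.0645,.15,.2,.26,SH)])*1e3,1).tolist())
    json.dump(list(q),open(f"p_{n}.json","w"))
E
python3 ref2.py
```

```text
w0 -113.0 -111.0 [ 0.5075 -0.0168 -0.879 ] [[577.4, -153.7], [636.8, -92.9], [654.6, -46.4], [654.5, 13.2], [623.1, 83.5]]
w1 -96.7 -60.7 [ 0.5077 -0.0136 -0.9088] [[573.5, -152.5], [634.6, -93.5], [653.8, -47.6], [655.5, 12.0], [626.2, 83.2]]
w01 -189.2 -171.7 [ 0.5074 -0.015  -0.868 ] [[578.8, -151.1], [637.5, -89.7], [654.8, -43.0], [654.1, 16.6], [621.9, 86.6]]
all -349.5 -330.6 [ 0.5074 -0.0149 -0.868 ] [[578.8, -151.0], [637.5, -89.6], [654.8, -42.9], [654.0, 16.7], [621.8, 86.6]]
```

```bash
python3 -m jog '[{"grip":-0.2,"slide":[0,0.03,2],"yaw":0.005},{"grip":-0.2,"slide":[-0.1,0,2],"yaw":0},{"grip":-0.2,"slide":[0,0,2],"yaw":0},{"grip":-0.2,"slide":[0,0,1.8],"yaw":0},{"grip":-0.2,"slide":[0,0,1.2],"yaw":0},{"grip":-0.2,"slide":[0,0,0.6],"yaw":0},{"grip":0.3,"slide":[0,0,0],"yaw":0},{"grip":0.3,"slide":[0,0,0],"yaw":0}]' 20
python3 - <<'E'
from h import *
kw=manip.calibration("wrist"); im=manip.camera("wrist"); cv2.imwrite("pics/wrist2.png",im)
np.save("kw2.npy",kw,allow_pickle=True)
p=json.load(open("p_all.json"))
for off in(-.006,.006): cv2.polylines(im,[proj(kw,world(p,np.linspace(.0,SH,200),off=off)[0],1).astype(np.int32)],False,(0,0,255),1)
cv2.imwrite("pics/wrist2o.png",im)
E
```

```text
clock: 3.15
position: [0.5799, -0.152, 0.1688]
ee_rot: [0.939, 0.344, 0.001, 0.0]
ft_force: [-0.2, -0.1, -0.0]
grip_width: 0.352
grasp_force: 0.0
```

View pics/wrist2o.png

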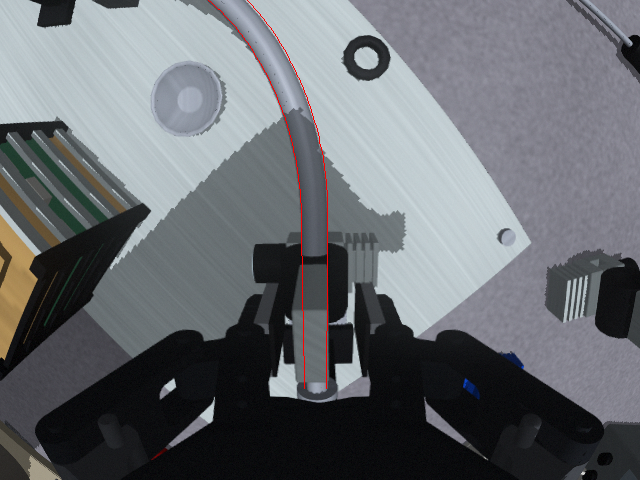

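The fin is between the pads, and the rod's straight part lines up. The bend seems to start a few mm earlier than my model, since at rows 100–200 the red lines lie 5 px outside the rod. I refit with this view.

```bash
cat > ref3.py <<'E'
exec(open("ref2.py").read().split("g=[(a")[0])
k2=np.load("kw2.npy",allow_pickle=True).item()
V2=view("wrist",1,np.linspace(.09,.225,120),"2",k2,sig=1.5)
V1=view("wrist",1,np.linspace(.09,.31,150),"1",k1)
def go(vs):
    best=None
    for a in np.arange(-.008,.0081,.001):
     for b in np.arange(-.008,.0081,.001):
      for c in np.arange(-.045,.046,.0075):
        f=cost(p0+np.array([a,b,c]),vs)
        if best is None or f<best[0]: best=(f,p0+np.array([a,b,c]))
    return minimize(cost,best[1],args=(vs,),method="Nelder-Mead",options=dict(initial_simplex=best[1]+np.array([[0,0,0],[.001,0,0],[0,.001,0],[0,0,.005]])))
for n,vs in(("w2",[V2]),("w12",[V1,V2]),("w012",[V0,V1,V2])):
    o=go(vs); q=o.x
    print(n,round(o.fun,1),[round(cost(q,[v]),1) for v in(V0,V1,V2)],np.round(q,4),np.round(np.vstack([world(q,[t])[0][0,:2] for t in(.0645,.15,.2,.26,SH)])*1e3,1).tolist(),flush=True)
    json.dump(list(q),open(f"p_{n}.json","w"))
E
time python3 ref3.py
```

```text
w2 -105.9 [np.float64(-89.3), np.float64(-95.9), np.float64(-105.9)] [ 0.506  -0.0156 -0.9259] [[569.4, -155.6], [631.5, -97.7], [651.5, -52.1], [654.2, 7.4], [626.1, 79.1]]
w12 -202.2 [np.float64(-88.7), np.float64(-96.3), np.float64(-105.8)] [ 0.5059 -0.0157 -0.9306] [[568.7, -156.0], [631.1, -98.4], [651.2, -52.9], [654.3, 6.6], [626.5, 78.5]]
w012 -291.3 [np.float64(-89.4), np.float64(-96.0), np.float64(-105.8)] [ 0.506  -0.0157 -0.9252] [[569.5, -155.6], [631.6, -97.7], [651.5, -52.1], [654.2, 7.5], [626.0, 79.2]]
real	0m7.357s
user	0m7.769s
sys	0m0.112s
```

```bash
cat > ref4.py <<'E'
exec(open("ref3.py").read().split("def go")[0])
V0=view("wrist",1,np.linspace(.10,SH+.01,150),"0",k0)
def sh(V,t):
    k=dict(V[2]); T=k["camera_from_world"].copy(); T[:3,3]+=t; k["camera_from_world"]=T
    return (V[0],V[1],k,V[3],V[4])
def F(x,sep=True):
    p=p0+x[:3]*[.005,.005,.02]; t=x[3:6]*.002
    return cost(p,[sh(V,t) for V in(V0,V1,V2)])+2*np.sum(x[3:6]**2)
rng=np.random.default_rng(0); R=[]
for i in range(40):
    x0=rng.normal(0,1,6)
    R.append(minimize(F,x0,method="Powell",options=dict(maxiter=15)))
R.sort(key=lambda r:r.fun)
for r in R[:5]:
    q=p0+r.x[:3]*[.005,.005,.02]; t=r.x[3:6]*.002
    print(round(r.fun,1),[round(float(cost(q,[sh(V,t)])),1) for V in(V0,V1,V2)],np.round(q,4),np.round(t*1e3,1),np.round(np.vstack([world(q,[a])[0][0,:2] for a in(.0645,.15,.2,.26,SH)])*1e3,1).tolist())
q=p0+R[0].x[:3]*[.005,.005,.02]; json.dump(list(q),open("p_b.json","w")); np.save("t.npy",R[0].x[3:6]*.002)
vs=[view("scene",0,np.linspace(.12,SH+.01,150),"0"),view("side",0,np.linspace(.12,SH+.01,150),"0")]
t=R[0].x[3:6]*.002
big=[]
for tag,k,(x,y) in(("0",k0,(190,50)),("2",k2,(150,0))):
    im=cv2.resize(cv2.imread(f"pics/wrist{tag}.png"),None,fx=2,fy=2,interpolation=cv2.INTER_CUBIC); kk=dict(k); T=k["camera_from_world"].copy(); T[:3,3]+=t; kk["camera_from_world"]=T
    for off in(-.006,.006): cv2.polylines(im,[(2*proj(kk,world(q,np.linspace(0,SH+.016,200),off=off)[0],1)+.5).astype(np.int32)],False,(0,0,255),1)
    big.append(im[2*y:2*y+600,2*x:2*x+400])
cv2.imwrite("pics/fit4.png",np.hstack(big))
E
time python3 ref4.py
```

```text
-315.5 [-110.9, -100.3, -106.5] [ 0.5073 -0.0146 -1.0165] [0.  2.  0.1] [[557.8, -159.8], [624.9, -107.7], [648.9, -64.1], [657.0, -5.1], [635.5, 68.9]]
-315.5 [-110.6, -100.6, -106.4] [ 0.5072 -0.0146 -1.019 ] [ 0.2  2.1 -0.1] [[557.3, -159.9], [624.5, -108.0], [648.7, -64.5], [656.9, -5.5], [635.6, 68.6]]
-315.5 [-110.8, -100.3, -106.5] [ 0.5072 -0.0145 -1.0166] [0.1 2.1 0. ] [[557.7, -159.7], [624.8, -107.7], [648.8, -64.1], [656.9, -5.0], [635.4, 68.9]]
-315.5 [-110.5, -100.6, -106.4] [ 0.5071 -0.0146 -1.0188] [ 0.3  2.  -0.3] [[557.2, -159.9], [624.4, -108.0], [648.5, -64.4], [656.8, -5.4], [635.4, 68.6]]
-315.4 [-110.6, -100.5, -106.4] [ 0.5075 -0.0147 -1.019 ] [-0.1  2.1  0. ] [[557.6, -160.0], [624.8, -108.1], [648.9, -64.6], [657.2, -5.6], [635.9, 68.4]]
real	0m39.572s
user	0m39.829s
sys	0m0.094s
```

View pics/fit4.png

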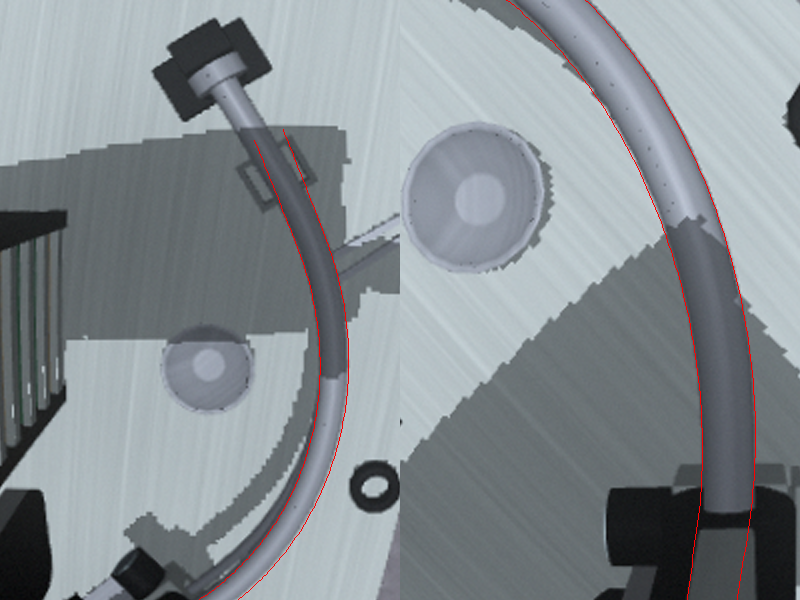

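```bash
cat > ref5.py <<'E'
exec(open("ref4.py").read().split("rng=np")[0])
V2=view("wrist",1,np.linspace(.085,.225,120),"2",k2,sig=1.5); V1=view("wrist",1,np.linspace(.085,SH+.01,150),"1",k1)
ks=manip.calibration("scene")
def F(x):
    p=p0+x[:3]*[.005,.005,.02]; t=x[3:6]*.002; a,b,_=[sh(V,t)[2] for V in(V0,V1,V2)]
    e=[proj(a,world(p,[SH+.016])[0],1)[0]-(299,94), proj(b,world(p,[0])[0],1)[0]-(318,311),(proj(ks,world(p,[0])[0],0)[0]-(275,301))/1.5]
    return cost(p,[sh(V,t) for V in(V0,V1,V2)])+2*np.sum(x[3:6]**2)+sum(np.sum(np.minimum((v/2)**2,25)) for v in e)
rng=np.random.default_rng(0); R=[]
for i in range(40): R.append(minimize(F,rng.normal(0,1,6),method="Powell",options=dict(maxiter=15)))
R.sort(key=lambda r:r.fun)
for r in R[:4]:
    q=p0+r.x[:3]*[.005,.005,.02]; t=r.x[3:6]*.002
    print(round(r.fun,1),[round(float(cost(q,[sh(V,t)])),1) for V in(V0,V1,V2)],np.round(q,4),np.round(t*1e3,1),np.round(np.vstack([world(q,[a])[0][0,:2] for a in(.0645,.15,.2,.26,SH)])*1e3,1).tolist())
q=p0+R[0].x[:3]*[.005,.005,.02]; t=R[0].x[3:6]*.002; json.dump(list(q),open("p_b.json","w")); np.save("t.npy",t)
big=[]
for tag,k,(x,y) in(("0",k0,(190,50)),("2",k2,(150,0))):
    im=cv2.resize(cv2.imread(f"pics/wrist{tag}.png"),None,fx=2,fy=2,interpolation=cv2.INTER_CUBIC); kk=dict(k); T=k["camera_from_world"].copy(); T[:3,3]+=t; kk["camera_from_world"]=T
    for off in(-.006,.006): cv2.polylines(im,[(2*proj(kk,world(q,np.linspace(0,SH+.016,200),off=off)[0],1)+.5).astype(np.int32)],False,(0,0,255),1)
    big.append(im[2*y:2*y+600,2*x:2*x+400])
cv2.imwrite("pics/fit5.png",np.hstack(big))
E
python3 ref5.py
```

```text
-292.1 [-113.0, -95.0, -92.4] [ 0.5093 -0.0153 -0.8554] [-2.1  0.9 -1.6] [[582.4, -150.5], [640.3, -88.4], [657.0, -41.5], [655.6, 18.1], [622.5, 87.7]]
-292.1 [-112.9, -95.0, -92.4] [ 0.5093 -0.0153 -0.8556] [-2.1  0.9 -1.6] [[582.4, -150.5], [640.3, -88.4], [657.0, -41.5], [655.5, 18.1], [622.5, 87.6]]
-292.1 [-112.8, -94.9, -92.2] [ 0.5091 -0.0153 -0.8553] [-1.9  0.9 -1.8] [[582.2, -150.5], [640.1, -88.3], [656.8, -41.4], [655.4, 18.1], [622.3, 87.7]]
-292.1 [-112.9, -94.9, -92.3] [ 0.5092 -0.0153 -0.8556] [-1.9  0.9 -1.8] [[582.2, -150.5], [640.2, -88.4], [656.9, -41.5], [655.4, 18.1], [622.3, 87.6]]
```

View pics/fit5.png

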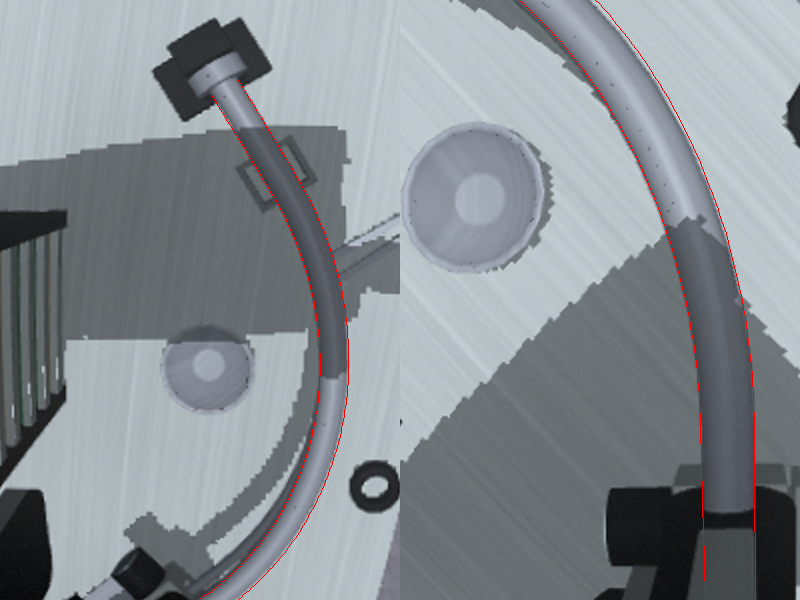

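The model now matches both ends of the rail and the bend in these views. Now I close gently and use the force to judge the centring.

```bash
python3 -m jog '[{"grip":0.55,"slide":[0,-0.05,0],"yaw":-0.008},{"grip":0.65,"slide":[0,0,0],"yaw":0},{"grip":0.8,"slide":[0,0,0],"yaw":0},{"grip":0.8,"slide":[0,0,0],"yaw":0},{"grip":1,"slide":[0,0,0],"yaw":0},{"grip":1,"slide":[0,0,0],"yaw":0}]' 20; python3 -m jog '[{"grip":1,"slide":[0,0,0],"yaw":0},{"grip":1,"slide":[0,0,0],"yaw":0}]' 20; python3 -c "
from workcell import manip
o=manip.get_obs();print(o['torque'],o['ft_force'],o['position'],o['ee_rot'])"
```

```text
clock: 3.8
position: [0.5791, -0.151, 0.1684]
ee_rot: [0.938, 0.348, 0.0, -0.0]
ft_force: [-3.7, 3.3, 5.9]
grip_width: 0.137
grasp_force: 19.8
clock: 4.0
position: [0.5791, -0.151, 0.1683]
ee_rot: [0.938, 0.348, 0.0, -0.0]
ft_force: [-4.0, 3.5, 5.9]
grip_width: 0.139
grasp_force: 19.8
[0.74122127 0.90220291 0.02097161] [-4.03259826  3.54116484  5.86258666] [ 0.57906619 -0.15095115  0.1683465 ] [ 9.37613551e-01  3.47679017e-01  4.53541251e-05 -3.58576229e-04]
```

```bash
python3 -m jog '[{"grip":1,"slide":[0,-0.05,-0.03],"yaw":0},{"grip":1,"slide":[0,0,0],"yaw":0}]' 20; python3 -m jog '[{"grip":1,"slide":[0,-0.04,-0.03],"yaw":0},{"grip":1,"slide":[0,0,0],"yaw":0}]' 20
```

```text
clock: 4.2
position: [0.5789, -0.1509, 0.1684]
ee_rot: [0.938, 0.348, 0.0, -0.0]
ft_force: [-1.7, 1.4, 3.7]
grip_width: 0.139
grasp_force: 19.8
clock: 4.4
position: [0.5786, -0.1509, 0.1684]
ee_rot: [0.938, 0.347, 0.0, 0.0]
ft_force: [-0.5, -0.1, 0.8]
grip_width: 0.134
grasp_force: 19.6
```

```bash
sed 's/^ks=manip/C=np.array([.5780,-.1502])\nks=manip/; s/+sum(np.sum(np.minimum/+lat(p)+sum(np.sum(np.minimum/' ref5.py > ref6.py
sed -i 's/^def F(x):/def lat(p):\n    w,h=world(p,[.06]); d=C-w[0,:2]; return ((d[0]*np.sin(h[0])-d[1]*np.cos(h[0]))\/.0005)**2\ndef F(x):/' ref6.py
sed -i 's/range(40)/range(30)/; s#pics/fit5#pics/fit6#' ref6.py; python3 ref6.py
```

```text
-285.5 [-112.3, -82.1, -97.4] [ 0.5064 -0.0142 -0.8554] [ 0.9  1.9 -0.8] [[579.5, -149.4], [637.4, -87.3], [654.1, -40.4], [652.6, 19.2], [619.5, 88.7]]
-285.5 [-112.5, -82.1, -97.3] [ 0.5064 -0.0142 -0.8552] [ 0.9  1.9 -0.9] [[579.5, -149.4], [637.4, -87.3], [654.1, -40.4], [652.6, 19.2], [619.5, 88.7]]
-285.5 [-112.3, -82.1, -97.4] [ 0.5064 -0.0142 -0.8553] [ 0.9  1.9 -0.8] [[579.5, -149.4], [637.4, -87.2], [654.1, -40.3], [652.6, 19.2], [619.5, 88.8]]
-285.5 [-112.7, -82.1, -97.4] [ 0.5065 -0.0142 -0.8554] [ 0.8  1.9 -0.9] [[579.6, -149.4], [637.5, -87.3], [654.2, -40.4], [652.7, 19.2], [619.6, 88.7]]
```

```bash
cat > plan.py <<'E'
import sys
from h import *
# usage: plan.py step_mm nrows [dlat_mm dz_mm dyaw_deg]; model in m.json
p=np.array(json.load(open("m.json")))
st,n=float(sys.argv[1])/1e3,int(sys.argv[2])
o=manip.get_obs(); x=o["position"]; q=o["ee_rot"]; h=2*np.arctan2(q[1],q[0])
h=(h+np.pi)%(2*np.pi)-np.pi
ss=np.linspace(0,SH+.02,3000); w,hh=world(p,ss); i=np.hypot(*(w[:,:2]-x[:2]).T).argmin()
s=ss[i]; r=np.array([np.sin(hh[i]),-np.cos(hh[i])]); f=np.array([np.cos(hh[i]),np.sin(hh[i])]); F=o["ft_force"]; T=o["torque"]
print(f"t {o['clock']:.2f} s {s*1e3:.1f} to_home {1e3*(SH-s):.1f} lat(right) {1e3*((x[:2]-w[i,:2])@r):.2f}mm yawerr {np.degrees(h-hh[i]):.2f} z {x[2]:.4f}")
print(f"F along {F[:2]@f:.1f} right {F[:2]@r:.1f} up {F[2]:.1f}  T along {T[:2]@f:.2f} right {T[:2]@r:.2f} z {T[2]:.2f} grip {o['grasp_force']:.0f} w {o['grip_width']:.3f}")
X,H=x[:2].copy(),h
for j in range(1,n+1):
    w1,h1=world(p,[s+j*st]); d=w1[0,:2]-X
    ff=np.array([np.cos(H),np.sin(H)]); rr=np.array([np.sin(H),-np.cos(H)])
    print(f"  x {100*d@ff:.3f} y {100*d@rr:.3f} yaw {-(h1[0]-H):.4f}"); X,H=w1[0,:2],h1[0]
E
echo '[0.5064,-0.0142,-0.8554]' > m.json; python3 plan.py 4 2
python3 -m jog '[{"grip":1,"slide":[0,-0.05,-0.03],"yaw":0},{"grip":1,"slide":[0.2,-0.05,-0.02],"yaw":0},{"grip":1,"slide":[0.3,0,0],"yaw":0},{"grip":1,"slide":[0.4,0,0],"yaw":0},{"grip":1,"slide":[0.4,0,0],"yaw":0},{"grip":1,"slide":[0.3,0,0],"yaw":0}]' 25;python3 plan.py 4 8
```

```text
t 4.40 s 62.8 to_home 274.6 lat(right) 0.54mm yawerr -0.32 z 0.1684
F along -0.5 right -0.3 up 0.8  T along 0.11 right 0.15 z -0.05 grip 20 w 0.134
  x 0.397 y -0.057 yaw -0.0057
  x 0.400 y 0.000 yaw -0.0000
clock: 5.0
position: [0.5904, -0.1391, 0.1689]
ee_rot: [0.938, 0.348, 0.0, -0.0]
ft_force: [-0.0, 0.1, -3.1]
grip_width: 0.139
grasp_force: 25.0
t 5.00 s 79.5 to_home 257.9 lat(right) -0.64mm yawerr -0.30 z 0.1689
F along 0.0 right -0.1 up -3.1  T along 0.02 right 0.02 z 0.00 grip 25 w 0.139
  x 0.404 y 0.062 yaw -0.0052
  x 0.400 y 0.000 yaw -0.0000
  x 0.400 y -0.000 yaw -0.0000
  x 0.400 y 0.000 yaw -0.0000
  x 0.400 y -0.001 yaw -0.0100
  x 0.400 y -0.005 yaw -0.0267
  x 0.400 y -0.005 yaw -0.0267
  x 0.400 y -0.005 yaw -0.0267
```

```bash
python3 -m jog '[{"grip":1,"slide":[0.4,0,0],"yaw":-0.005},{"grip":1,"slide":[0.4,0,0],"yaw":0},{"grip":1,"slide":[0.4,0,0],"yaw":0},{"grip":1,"slide":[0.4,0,0],"yaw":0},{"grip":1,"slide":[0.4,0,0],"yaw":-0.01},{"grip":1,"slide":[0.4,-0.005,0],"yaw":-0.027},{"grip":1,"slide":[0.3,-0.003,0],"yaw":-0.02},{"grip":1,"slide":[0,0,0],"yaw":0}]' 25;python3 plan.py 4 8
```

```text
clock: 5.8
position: [0.6106, -0.1213, 0.169]
ee_rot: [0.926, 0.377, 0.0, -0.0]
ft_force: [-0.2, 0.2, -2.7]
grip_width: 0.136
grasp_force: 25.0
t 5.80 s 106.4 to_home 231.0 lat(right) -0.63mm yawerr 0.11 z 0.1690
F along -0.0 right -0.3 up -2.7  T along 0.01 right -0.00 z 0.02 grip 25 w 0.136
  x 0.398 y 0.058 yaw -0.0247
  x 0.400 y -0.005 yaw -0.0267
  x 0.400 y -0.005 yaw -0.0267
  x 0.400 y -0.005 yaw -0.0267
  x 0.400 y -0.005 yaw -0.0267
  x 0.400 y -0.005 yaw -0.0267
  x 0.400 y -0.005 yaw -0.0267
  x 0.400 y -0.005 yaw -0.0267
```

```bash
python3 -m jog '[{"grip":1,"slide":[0.4,0.02,0],"yaw":-0.025},{"grip":1,"slide":[0.4,-0.005,0],"yaw":-0.0267},{"grip":1,"slide":[0.4,-0.005,0],"yaw":-0.0267},{"grip":1,"slide":[0.4,-0.005,0],"yaw":-0.0267},{"grip":1,"slide":[0.4,-0.005,0],"yaw":-0.0267},{"grip":1,"slide":[0.3,-0.003,0],"yaw":-0.02},{"grip":1,"slide":[0,0,0],"yaw":0}]' 25;python3 plan.py 4 1
```

```text
clock: 6.5
position: [0.6259, -0.1041, 0.169]
ee_rot: [0.895, 0.446, 0.0, -0.0]
ft_force: [-0.4, 0.4, -3.9]
grip_width: 0.135
grasp_force: 25.0
t 6.50 s 129.6 to_home 207.9 lat(right) -0.42mm yawerr -0.03 z 0.1690
F along 0.1 right -0.6 up -3.9  T along 0.01 right -0.06 z 0.00 grip 25 w 0.135
  x 0.397 y 0.036 yaw -0.0271
```

```bash
python3 -m jog '[{"grip":1,"slide":[0.4,-0.025,0],"yaw":-0.0267},{"grip":1,"slide":[0.4,-0.005,0],"yaw":-0.0267},{"grip":1,"slide":[0.4,-0.005,0],"yaw":-0.0267},{"grip":1,"slide":[0.4,-0.005,0],"yaw":-0.0267},{"grip":1,"slide":[0.4,-0.005,0],"yaw":-0.0267},{"grip":1,"slide":[0.3,-0.003,0],"yaw":-0.02},{"grip":1,"slide":[0,0,0],"yaw":0}]' 25;python3 plan.py 4 1
```

```text
clock: 7.2
position: [0.6382, -0.0846, 0.169]
ee_rot: [0.858, 0.514, 0.0, -0.0]
ft_force: [0.2, 0.3, -2.5]
grip_width: 0.134
grasp_force: 25.0
t 7.20 s 152.7 to_home 184.8 lat(right) -0.61mm yawerr -0.06 z 0.1690
F along 0.4 right 0.0 up -2.5  T along 0.02 right -0.02 z -0.07 grip 25 w 0.134
  x 0.396 y 0.055 yaw -0.0278
```

```bash
python3 -m jog '[{"grip":1,"slide":[0.4,-0.005,0],"yaw":-0.0267},{"grip":1,"slide":[0.4,-0.005,0],"yaw":-0.0267},{"grip":1,"slide":[0.4,-0.005,0],"yaw":-0.0267},{"grip":1,"slide":[0.4,-0.005,0],"yaw":-0.0267},{"grip":1,"slide":[0.4,-0.005,0],"yaw":-0.0267},{"grip":1,"slide":[0.4,-0.005,0],"yaw":-0.0267},{"grip":1,"slide":[0.3,-0.003,0],"yaw":-0.02},{"grip":1,"slide":[0,0,0],"yaw":0}]' 25;python3 plan.py 4 1
```

```text
clock: 8.0
position: [0.6487, -0.0598, 0.169]
ee_rot: [0.808, 0.589, 0.0, -0.0]
ft_force: [0.7, -0.5, -1.9]
grip_width: 0.141
grasp_force: 25.0
t 8.00 s 179.9 to_home 157.6 lat(right) -0.60mm yawerr -0.12 z 0.1690
F along -0.3 right 0.8 up -1.9  T along -0.03 right 0.05 z -0.04 grip 25 w 0.141
  x 0.406 y 0.054 yaw -0.0288
```

```bash
python3 -m jog '[{"grip":1,"slide":[0.4,0.03,0],"yaw":-0.0277},{"grip":1,"slide":[0.4,0.005,0],"yaw":-0.0267},{"grip":1,"slide":[0.4,-0.005,0],"yaw":-0.0267},{"grip":1,"slide":[0.4,-0.005,0],"yaw":-0.0267},{"grip":1,"slide":[0.4,-0.005,0],"yaw":-0.0267},{"grip":1,"slide":[0.4,-0.005,0],"yaw":-0.0267},{"grip":1,"slide":[0.3,-0.003,0],"yaw":-0.02},{"grip":1,"slide":[0,0,0],"yaw":0}]' 25;python3 plan.py 4 1
```

```text
clock: 8.8
position: [0.655, -0.0336, 0.169]
ee_rot: [0.752, 0.659, 0.0, -0.0]
ft_force: [0.1, -0.3, -2.7]
grip_width: 0.138
grasp_force: 25.0
t 8.80 s 206.8 to_home 130.7 lat(right) -0.13mm yawerr -0.03 z 0.1690
F along -0.3 right 0.1 up -2.7  T along -0.03 right 0.04 z -0.01 grip 25 w 0.138
  x 0.395 y 0.007 yaw -0.0271
```

```bash
python3 -m jog '[{"grip":1,"slide":[0.4,0.015,0],"yaw":-0.0267},{"grip":1,"slide":[0.4,0,0],"yaw":-0.0267},{"grip":1,"slide":[0.4,-0.005,0],"yaw":-0.0267},{"grip":1,"slide":[0.4,-0.005,0],"yaw":-0.0267},{"grip":1,"slide":[0.4,-0.005,0],"yaw":-0.0267},{"grip":1,"slide":[0.3,-0.003,0],"yaw":-0.02},{"grip":1,"slide":[0,0,0],"yaw":0}]' 25;python3 plan.py 4 1
```

```text
clock: 9.5
position: [0.6565, -0.0107, 0.1691]
ee_rot: [0.699, 0.715, 0.0, -0.0]
ft_force: [0.1, -0.4, -2.5]
grip_width: 0.138
grasp_force: 25.0
t 9.50 s 229.8 to_home 107.6 lat(right) 0.14mm yawerr -0.02 z 0.1691
F along -0.4 right 0.1 up -2.5  T along -0.05 right -0.02 z 0.04 grip 25 w 0.138
  x 0.397 y -0.019 yaw -0.0270
```

```bash
python3 -m jog '[{"grip":1,"slide":[0.4,0.01,0],"yaw":-0.0267},{"grip":1,"slide":[0.4,0,0],"yaw":-0.0267},{"grip":1,"slide":[0.4,-0.005,0],"yaw":-0.0267},{"grip":1,"slide":[0.4,-0.005,0],"yaw":-0.0267},{"grip":1,"slide":[0.4,-0.005,0],"yaw":-0.0267},{"grip":1,"slide":[0.3,-0.003,0],"yaw":-0.02},{"grip":1,"slide":[0,0,0],"yaw":0}]' 25;python3 plan.py 4 1
python3 - <<'E'
from h import *
kw=manip.calibration("wrist"); im=manip.camera("wrist"); cv2.imwrite("pics/wrist3.png",im)
np.save("kw3.npy",kw,allow_pickle=True); p=json.load(open("m.json"))
for off in(-.006,.006): cv2.polylines(im,[proj(kw,world(p,np.linspace(.0,SH+.016,200),off=off)[0],1).astype(np.int32)],False,(0,0,255),1)
cv2.imwrite("pics/wrist3o.png",im)
E
```

```text
clock: 10.2
position: [0.6544, 0.0122, 0.169]
ee_rot: [0.642, 0.767, 0.0, -0.0]
ft_force: [-0.3, 0.3, -3.4]
grip_width: 0.138
grasp_force: 25.0
t 10.20 s 252.8 to_home 84.6 lat(right) 0.29mm yawerr -0.01 z 0.1690
F along 0.3 right -0.2 up -3.4  T along 0.11 right 0.04 z -0.02 grip 25 w 0.138
  x 0.401 y -0.034 yaw -0.0268
```

View pics/wrist3o.png

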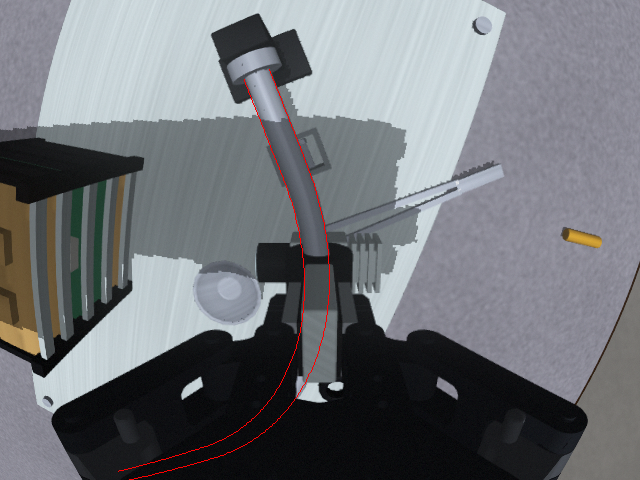

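```bash
python3 -m jog '[{"grip":1,"slide":[0.4,-0.015,0],"yaw":-0.0267},{"grip":1,"slide":[0.4,-0.005,0],"yaw":-0.0267},{"grip":1,"slide":[0.4,-0.005,0],"yaw":-0.0267},{"grip":1,"slide":[0.4,-0.005,0],"yaw":-0.0267},{"grip":1,"slide":[0.4,-0.005,0],"yaw":-0.0267},{"grip":1,"slide":[0.4,-0.003,0],"yaw":-0.0267},{"grip":1,"slide":[0,0,0],"yaw":0}]' 30;python3 plan.py 2 8
```

```text
clock: 10.95
position: [0.6481, 0.0356, 0.169]
ee_rot: [0.578, 0.816, 0.0, -0.0]
ft_force: [0.4, 0.4, -2.5]
grip_width: 0.135
grasp_force: 30.2
t 10.95 s 277.0 to_home 60.5 lat(right) 0.23mm yawerr -0.04 z 0.1690
F along 0.2 right 0.5 up -2.5  T along 0.02 right -0.03 z 0.01 grip 30 w 0.135
  x 0.201 y -0.024 yaw -0.0140
  x 0.200 y -0.001 yaw -0.0133
  x 0.200 y -0.001 yaw -0.0133
  x 0.200 y -0.001 yaw -0.0133
  x 0.200 y -0.001 yaw -0.0133
  x 0.200 y -0.001 yaw -0.0133
  x 0.200 y -0.001 yaw -0.0133
  x 0.200 y -0.001 yaw -0.0133
```

```bash
python3 -m jog '[{"grip":1,"slide":[0.2,-0.001,0],"yaw":-0.0137},{"grip":1,"slide":[0.2,-0.001,0],"yaw":-0.0133},{"grip":1,"slide":[0.2,-0.001,0],"yaw":-0.0133},{"grip":1,"slide":[0.2,-0.001,0],"yaw":-0.0133},{"grip":1,"slide":[0.2,-0.001,0],"yaw":-0.0133},{"grip":1,"slide":[0.2,-0.001,0],"yaw":-0.0133}]' 35;python3 plan.py 2 1
```

```text
clock: 11.55
position: [0.6439, 0.046, 0.169]
ee_rot: [0.546, 0.838, 0.0, 0.0]
ft_force: [0.1, -0.8, -2.7]
grip_width: 0.134
grasp_force: 34.8
t 11.55 s 288.2 to_home 49.2 lat(right) 0.11mm yawerr 0.21 z 0.1690
F along -0.8 right -0.2 up -2.7  T along 0.03 right -0.02 z 0.05 grip 35 w 0.134
  x 0.200 y -0.012 yaw -0.0096
```

```bash
python3 -m jog '[{"grip":1,"slide":[0.2,-0.001,0],"yaw":-0.0133},{"grip":1,"slide":[0.2,-0.001,0],"yaw":-0.0133},{"grip":1,"slide":[0.2,-0.001,0],"yaw":-0.0133}]' 35;python3 plan.py 2 1
```

```text
clock: 11.85
position: [0.6414, 0.0515, 0.1691]
ee_rot: [0.529, 0.849, 0.0, 0.0]
ft_force: [0.6, 0.1, -1.4]
grip_width: 0.137
grasp_force: 34.8
t 11.85 s 294.2 to_home 43.3 lat(right) 0.12mm yawerr 0.22 z 0.1691
F along -0.2 right 0.6 up -1.4  T along 0.08 right -0.09 z 0.03 grip 35 w 0.137
  x 0.195 y -0.012 yaw -0.0095
```

```bash
python3 -m jog '[{"grip":1,"slide":[0.2,0.01,0],"yaw":-0.0133},{"grip":1,"slide":[0.2,0.01,0],"yaw":-0.0133},{"grip":1,"slide":[0.2,0,0],"yaw":-0.0133}]' 35;python3 plan.py 2 1
```

```text
clock: 12.15
position: [0.639, 0.0562, 0.1691]
ee_rot: [0.512, 0.859, -0.0, 0.0]
ft_force: [0.1, -3.6, -1.9]
grip_width: 0.139
grasp_force: 34.9
t 12.15 s 299.5 to_home 37.9 lat(right) 0.09mm yawerr 0.42 z 0.1691
F along -3.2 right -1.6 up -1.9  T along 0.39 right -0.68 z 0.00 grip 35 w 0.139
  x 0.203 y -0.009 yaw -0.0060
```

```bash
python3 -m jog '[{"grip":1,"slide":[0.2,0,0],"yaw":-0.0133},{"grip":1,"slide":[0.2,0,0],"yaw":-0.0133},{"grip":1,"slide":[0.2,0,0],"yaw":-0.0133}]' 35;python3 plan.py 2 4
```

```text
clock: 12.45
position: [0.6358, 0.0623, 0.169]
ee_rot: [0.495, 0.869, 0.0, -0.0]
ft_force: [-2.1, -2.2, -1.8]
grip_width: 0.14
grasp_force: 35.0
t 12.45 s 306.4 to_home 31.0 lat(right) 0.31mm yawerr 0.11 z 0.1690
F along -0.8 right -2.9 up -1.8  T along 0.50 right -0.20 z -0.03 grip 35 w 0.140
  x 0.198 y -0.032 yaw -0.0049
  x 0.200 y -0.000 yaw -0.0000
  x 0.200 y -0.000 yaw -0.0000
  x 0.200 y -0.000 yaw -0.0000
```

```bash
python3 -m jog '[{"grip":1,"slide":[0.1,-0.05,0],"yaw":-0.01},{"grip":1,"slide":[0.2,-0.01,0],"yaw":-0.01}]' 35;python3 plan.py 2 1
```

```text
clock: 12.65
position: [0.634, 0.0645, 0.1692]
ee_rot: [0.486, 0.874, 0.0, 0.0]
ft_force: [-0.4, -0.7, -1.8]
grip_width: 0.134
grasp_force: 35.0
t 12.65 s 309.3 to_home 28.2 lat(right) -0.10mm yawerr 0.85 z 0.1692
F along -0.4 right -0.7 up -1.8  T along 0.25 right -0.19 z -0.02 grip 35 w 0.134
  x 0.203 y 0.013 yaw 0.0149
```

```bash
python3 -m jog '[{"grip":1,"slide":[0.2,-0.01,0],"yaw":0},{"grip":1,"slide":[0.2,-0.005,0],"yaw":0},{"grip":1,"slide":[0.2,-0.005,0],"yaw":0}]' 35;python3 plan.py 2 1
```

```text
clock: 12.95
position: [0.6307, 0.0696, 0.1692]
ee_rot: [0.486, 0.874, 0.0, 0.0]
ft_force: [1.0, -0.3, -1.5]
grip_width: 0.139
grasp_force: 35.0
t 12.95 s 315.2 to_home 22.2 lat(right) -0.29mm yawerr 0.80 z 0.1692
F along -0.7 right 0.7 up -1.5  T along -0.03 right -0.24 z -0.05 grip 35 w 0.139
  x 0.197 y 0.031 yaw 0.0140
```

```bash
python3 -m jog '[{"grip":1,"slide":[0.2,0.02,0],"yaw":0.004},{"grip":1,"slide":[0.2,0.003,0],"yaw":0.004},{"grip":1,"slide":[0.2,0.002,0],"yaw":0},{"grip":1,"slide":[0.2,0.002,0],"yaw":0}]' 35;python3 plan.py 2 1
```

```text
clock: 13.35
position: [0.6267, 0.0764, 0.1691]
ee_rot: [0.49, 0.872, 0.0, 0.0]
ft_force: [1.0, -0.8, -0.4]
grip_width: 0.135
grasp_force: 35.1
t 13.35 s 323.2 to_home 14.2 lat(right) -0.27mm yawerr 0.34 z 0.1691
F along -1.2 right 0.4 up -0.4  T along 0.02 right -0.23 z -0.03 grip 35 w 0.135
  x 0.206 y 0.028 yaw 0.0060
```

```bash
python3 -m jog '[{"grip":1,"slide":[0.15,0.01,0],"yaw":0.003},{"grip":1,"slide":[0.15,0,0],"yaw":0},{"grip":1,"slide":[0.15,0,0],"yaw":0},{"grip":1,"slide":[0.15,0,0],"yaw":0}]' 35;python3 plan.py 2 1
```

```text
clock: 13.75
position: [0.6236, 0.0814, 0.1691]
ee_rot: [0.491, 0.871, 0.0, 0.0]
ft_force: [-0.2, -0.3, 0.2]
grip_width: 0.135
grasp_force: 35.2
t 13.75 s 329.1 to_home 8.4 lat(right) -0.27mm yawerr 0.16 z 0.1691
F along -0.2 right -0.3 up 0.2  T along -0.00 right -0.22 z 0.00 grip 35 w 0.135
  x 0.200 y 0.028 yaw 0.0029
```

```bash
python3 -m jog '[{"grip":1,"slide":[0.1,0,0],"yaw":0},{"grip":1,"slide":[0.1,0,0],"yaw":0},{"grip":1,"slide":[0.1,0,0],"yaw":0},{"grip":1,"slide":[0.1,0,0],"yaw":0}]' 35;python3 plan.py 2 1
python3 - <<'E'
from h import *
im=manip.camera("wrist"); im2=manip.camera("side")
a=cv2.resize(im[180:320,220:420],(560,392),interpolation=cv2.INTER_CUBIC)
cv2.imwrite("pics/near.png",a)
E
```

```text
clock: 14.15
position: [0.6216, 0.0848, 0.169]
ee_rot: [0.491, 0.871, 0.0, 0.0]
ft_force: [-0.2, -0.7, -0.7]
grip_width: 0.13
grasp_force: 35.2
t 14.15 s 333.0 to_home 4.4 lat(right) -0.30mm yawerr 0.17 z 0.1690
F along -0.4 right -0.6 up -0.7  T along 0.00 right -0.26 z -0.03 grip 35 w 0.130
  x 0.197 y 0.031 yaw 0.0029
```

View pics/near.png

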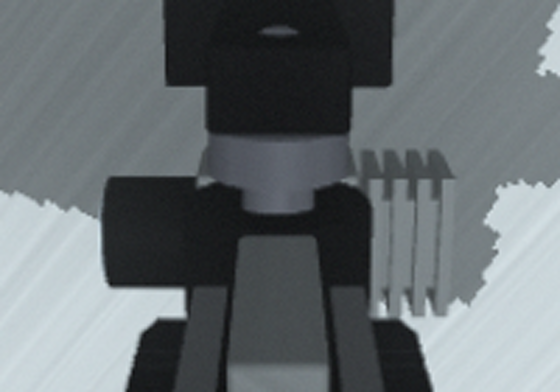

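The bushing front (crop row 185) and the stop collar (row 190–210) are still about 4–6 mm apart. I creep on.

```bash
python3 -m jog '[{"grip":1,"slide":[0.07,0,0],"yaw":0},{"grip":1,"slide":[0.07,0,0],"yaw":0},{"grip":1,"slide":[0.06,0,0],"yaw":0},{"grip":1,"slide":[0.05,0,0],"yaw":0}]' 35;python3 plan.py 2 1
```

```text
clock: 14.65
position: [0.6199, 0.0871, 0.1687]
ee_rot: [0.491, 0.871, -0.0, -0.0]
ft_force: [-0.6, -0.4, -2.7]
grip_width: 0.138
grasp_force: 34.9
t 14.65 s 335.9 to_home 1.6 lat(right) -0.50mm yawerr 0.18 z 0.1687
F along -0.0 right -0.8 up -2.7  T along 0.02 right -0.06 z 0.02 grip 35 w 0.138
  x 0.204 y 0.051 yaw 0.0031
```

```bash
python3 -m jog '[{"grip":1,"slide":[0.05,0,0],"yaw":0},{"grip":1,"slide":[0.05,0,0],"yaw":0},{"grip":1,"slide":[0.05,0,0],"yaw":0}]' 35;python3 plan.py 2 1
```

```text
clock: 14.95
position: [0.6194, 0.0883, 0.1689]
ee_rot: [0.491, 0.871, -0.0, -0.0]
ft_force: [-0.2, 0.2, -3.1]
grip_width: 0.13
grasp_force: 34.9
t 14.95 s 337.2 to_home 0.3 lat(right) -0.35mm yawerr 0.17 z 0.1689
F along 0.3 right -0.0 up -3.1  T along 0.01 right 0.03 z 0.01 grip 35 w 0.130
  x 0.205 y 0.035 yaw 0.0030
```

The upward support has gone (F up is back to the carriage's weight), so the bolt has popped up. I creep to light contact with the stop.

```bash
python3 -m jog '[{"grip":1,"slide":[0.04,0,0],"yaw":0},{"grip":1,"slide":[0.03,0,0],"yaw":0},{"grip":1,"slide":[0,0,0],"yaw":0}]' 35;python3 plan.py 2 1
```

```text
clock: 15.25
position: [0.6191, 0.0889, 0.169]
ee_rot: [0.491, 0.871, 0.0, 0.0]
ft_force: [0.2, -0.2, -2.8]
grip_width: 0.137
grasp_force: 34.9
t 15.25 s 337.8 to_home -0.3 lat(right) -0.29mm yawerr 0.17 z 0.1690
F along -0.3 right 0.1 up -2.8  T along 0.05 right 0.04 z 0.01 grip 35 w 0.137
  x 0.202 y 0.029 yaw 0.0030
```

```bash
python3 -m jog '[{"grip":1,"slide":[0.03,0,0],"yaw":0},{"grip":1,"slide":[0.03,0,0],"yaw":0},{"grip":1,"slide":[0,0,0],"yaw":0}]' 35;python3 plan.py 2 1
```

```text
clock: 15.55
position: [0.6189, 0.0893, 0.1691]
ee_rot: [0.491, 0.871, 0.0, 0.0]
ft_force: [0.3, -0.4, -3.3]
grip_width: 0.136
grasp_force: 34.9
t 15.55 s 338.3 to_home -0.8 lat(right) -0.29mm yawerr 0.17 z 0.1691
F along -0.5 right 0.0 up -3.3  T along -0.08 right -0.03 z -0.00 grip 35 w 0.136
  x 0.198 y 0.029 yaw 0.0029
```

```bash
python3 -m jog '[{"grip":1,"slide":[0.03,0,0],"yaw":0},{"grip":1,"slide":[0.03,0,0],"yaw":0},{"grip":1,"slide":[0,0,0],"yaw":0}]' 35;python3 plan.py 2 1
```

```text
clock: 15.85
position: [0.6186, 0.0894, 0.169]
ee_rot: [0.491, 0.871, -0.0, 0.0]
ft_force: [0.4, -1.6, -2.8]
grip_width: 0.136
grasp_force: 34.8
t 15.85 s 338.5 to_home -1.0 lat(right) -0.43mm yawerr 0.15 z 0.1690
F along -1.6 right -0.5 up -2.8  T along -0.00 right -0.49 z -0.01 grip 35 w 0.136
  x 0.200 y 0.043 yaw 0.0026
```

```bash
python3 -m jog '[{"grip":1,"slide":[0.03,0,0],"yaw":0},{"grip":1,"slide":[0,0,0],"yaw":0}]' 35;python3 plan.py 2 1
```

```text
clock: 16.05
position: [0.6185, 0.0896, 0.169]
ee_rot: [0.491, 0.871, -0.0, 0.0]
ft_force: [2.1, -3.7, -3.4]
grip_width: 0.134
grasp_force: 34.7
t 16.05 s 338.6 to_home -1.2 lat(right) -0.44mm yawerr 0.14 z 0.1690
F along -4.2 right -0.1 up -3.4  T along 0.10 right -0.87 z 0.04 grip 35 w 0.134
  x 0.195 y 0.045 yaw 0.0025
```

Light contact with the stop. I ease off, set the carriage's weight on the rod, open a little and lift.

```bash
python3 -m jog '[{"grip":1,"slide":[-0.04,0.02,0.03],"yaw":0},{"grip":1,"slide":[0,0,0.02],"yaw":0},{"grip":1,"slide":[0,0,0],"yaw":0}]' 20;python3 plan.py 2 1; python3 -m jog '[{"grip":0.6,"slide":[0,0,0],"yaw":0},{"grip":0.4,"slide":[0,0,0],"yaw":0},{"grip":0.3,"slide":[0,0,0],"yaw":0},{"grip":0.3,"slide":[0,0,0],"yaw":0}]'; python3 plan.py 2 1
```

```text
clock: 16.35
position: [0.6189, 0.0897, 0.1686]
ee_rot: [0.491, 0.871, 0.0, 0.0]
ft_force: [1.4, -3.6, -2.0]
grip_width: 0.139
grasp_force: 34.8
t 16.35 s 338.6 to_home -1.2 lat(right) -0.09mm yawerr 0.16 z 0.1686
F along -3.8 right -0.7 up -2.0  T along 0.07 right -0.84 z -0.03 grip 35 w 0.139
  x 0.199 y 0.009 yaw 0.0028
clock: 16.75
position: [0.6188, 0.0903, 0.1687]
ee_rot: [0.491, 0.871, 0.0, 0.0]
ft_force: [0.1, 0.2, 0.2]
grip_width: 0.35
grasp_force: 0.0
t 16.75 s 339.2 to_home -1.8 lat(right) 0.12mm yawerr 0.19 z 0.1687
F along 0.2 right 0.2 up 0.2  T along 0.01 right -0.02 z -0.04 grip 0 w 0.350
  x 0.205 y -0.012 yaw 0.0034
```

Released with zero force. I lift clear and check.

```bash
python3 -m jog '[{"grip":0.3,"slide":[0,0,-1],"yaw":0},{"grip":0.3,"slide":[0,0,-2],"yaw":0},{"grip":0.3,"slide":[0,0,-3],"yaw":0},{"grip":0.3,"slide":[0,0,-3],"yaw":0},{"grip":0.3,"slide":[0,0,-3],"yaw":0},{"grip":0.3,"slide":[-3,0,-1],"yaw":0},{"grip":0.3,"slide":[-3,0,0],"yaw":0},{"grip":0.3,"slide":[0,0,0],"yaw":0}]'
python3 - <<'E'
from h import *
a=manip.camera("side"); b=manip.camera("wrist"); c=manip.camera("scene")
a=cv2.resize(a[150:340,210:410],(420,399),interpolation=cv2.INTER_CUBIC)
b=cv2.resize(b[0:400,100:480],(379,399),interpolation=cv2.INTER_CUBIC)
cv2.imwrite("pics/end.png",np.hstack([a,b]))
E
```

```text
clock: 17.55
position: [0.6512, 0.0336, 0.2995]
ee_rot: [0.494, 0.87, -0.001, 0.001]
ft_force: [-1.0, -0.9, -0.8]
grip_width: 0.352
grasp_force: 0.0
```

View pics/end.png

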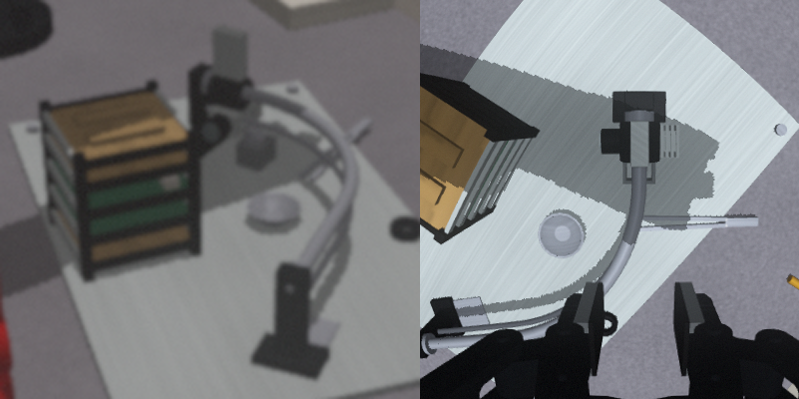

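The carriage is against the stop collar (crop (640,140)) with the latch housing showing behind it. The satellite, dish, cap and tweezers look unmoved.

```bash
python3 -c "
from workcell import manip
print(manip.hand_in())"
```

```text
the job is handed in; nothing more can be done
None
```

The carriage is home against its stop and released, and I handed the job in at about 17.6 s; the latch pop-up I judged from the force dropping away, not from seeing the bolt, and the closing grip pressed the carriage on the rod with about 8 N for a few tenths of a second before I eased it (up to about 4 N after that).

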